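# Draw the tall specimen frame from the leaning stack and tip it onto the viewing slope

## Robot

A 6-joint arm with a two-finger parallel gripper is mounted at the origin on the work surface. World frame = base frame: x ahead of the robot, y to its left, z up, the work surface at z = 0. Lengths are in mm, angles in degrees, forces in N, time in s.
With the tool pointing down it reaches from about 300 to 850 mm from the base axis. Payload 4.2 kg.
Tool frame: the origin (TCP) lies at the very end of the fingers, on their centre line; the grasp point (between the pads) lies 19 mm behind it; z points along the fingers, y is the line along which they close (so a half turn about z gives the same grasp; the last joint's range is limited). The gripper opens to 91 mm and grips with 3 to 60 N. Pads are 32 mm wide; open, the fingers measure 118 mm over their backs; the gripper's body (76 mm by 178 mm) begins 60 mm behind the grasp point.
Start: joints at [-73.453, 18.312, 89.639, -0, 72.044, -1.146], TCP at [174.755, -547.817, 213.976] pointing down, gripper open.
Joint ranges: [-177.97, 177.97], [-48.28, 115.42], [12.27, 149.76], [-77.06, 257.06], [2.81, 150.46], [-146.56, 146.56]. Speed limits (degrees/s): [147.25, 147.25, 180, 180, 180, 180].

## Interface

Orientations are given as [roll, pitch, yaw] about the fixed x, y, z axes, in that order (R = Rz(yaw) Ry(pitch) Rx(roll)).
In Python, from workcell import env, eyes gives the robot as it stands.
- The arm moves only by the tool send_rows, never from a script. Its argument "targets" is text: rows parted by semicolons, each of 7 numbers parted by spaces: the shift along the tool's x, y, z in m, then the turn, a rotation vector about the tool's x, y, z in degrees, then the opening in per cent of the stroke, from 0 (shut) to 100 (fully open). A call has 1 to 12 rows; each row is the pose to reach, as a shift and turn from the pose commanded when the call began, along the tool's axes at that moment; what a row does not reach only later rows make up. A row lasts 1/12 s, in which the tool goes at most 41.7 mm and 7.16 degrees, less where a joint would pass 70% of its speed; a pose out of reach is approached as far as the arm can. A call with a gripper value outside its range is refused whole. The fingers move at their own pace and stop on an object; "grip_force" is the grip in N (left out, the last holds). Time passes only in rows, so rows that repeat a pose let the fingers close. It gives the time, the measured TCP pose, the force, the opening and the grip force at its end, in the units of the state.
- env.state(): the state, without advancing time (a new reading comes with each control period).
- eyes.grab_frame(name): name is "side" or "top" or "wrist"; returns a dict with "image" (480x640x3 uint8, blue, green, red), "fovy" (degrees; the focal length in pixels is half the picture's height over the tangent of half this angle, whatever the lens; pixels are square), "cx", "cy" (the principal point, pixels), "D" ([k1, k2, p1, p2, k3] as OpenCV has them; the pictures are not rectified), "eye" and "attitude" of the camera in the world. Camera axes: x right, y up, looking along -z (the intrinsics and any distortion apply to the point x, -y, -z); pixel columns grow to the right and rows downward; lengths in mm; the calibration is good to about 2 mm. A picture is of the moment at which its call begins. There is no depth.
- env.job_done(): hands the job in; it is judged then, once.
The state is a dict: "time_s": time; "qpos": joint angles; "qvel": joint speeds; "effort": joint torques, N m; "ee_pos": TCP position; "ee_rot": TCP orientation; "force": force on the tool from outside, world axes, zero at the start; "torque": the same for the moment, N m; "gripper_width": finger opening in mm; "gripper_force": force on a finger pad.
Only numpy, scipy, OpenCV 4.12 (cv2) and the standard library are available. Lean on these libraries where they do the work, as an engineer would, in place of code of your own. Each camera call takes 0.05 s, during which the arm holds its last target. There are 200 camera calls.

## Task

In the wooden rack, slide the tall specimen frame sideways out of the leaning stack, without lifting it off the rack's floor, until all of it stands in the empty bay facing the viewing slope, still leaning back. Then push its top away from the backrest so that it tips over and comes to rest leaning on the viewing slope. Leave the three low frames leaning in their place and do not disturb the glassware.

Things in the scene. Friction and masses are not known exactly. Their poses are not given: they have to be found in the camera images.
- rack: fixed brown wooden rack, 480 mm long (y -235 to +245), its base reaching from x = -40 to +65 mm (to +135 in the bay), flat floor 8 mm above the table. Origin on the table under the foot line of its backrest; x away from the robot, y along it towards the empty bay. Backrest: full length, 8 mm thick, face leaning 12 degrees back from x = 0 at the floor; top edge 69 mm above the table behind the stack (the -y half), 94 mm (x = -18) at y over 15
- bay (a point): mid-point of the empty bay's floor line (rack x 20, y 110, z 8 mm; axes as the rack's). The bay runs 125 mm each way along y from here, between backrest and viewing slope; an end stop 50 mm high closes its +y end; nothing parts it from the stack. A foot rib 4 mm high along the whole floor (x 36 to 40) keeps feet from sliding out
- slope (a point): middle of the viewing slope's top edge (rack x 111, y 110, z 102 mm; axes as the rack's). The slope is a wooden panel 250 mm wide that rises away from the robot at 55 degrees to the table, from rack x = 45 mm at the floor up to this edge
- tall_frame: tall glazed specimen frame: white slab, black strips down both ends, 8 mm thick, 200 long, 135 high, about 0.24 kg; the longest and tallest of the four, in any place of the stack. Leans back about 12 degrees, upper 60 mm bare above the low frames; clear of the stack it sinks back onto the backrest. Origin: centre of underside; x through its thickness (off the backrest), y along it as the rack's y, z up its face
- tall_top (a point): centre of the tall frame's top edge face, 135 mm up from its underside
- tall_right_end (a point): centre of the tall frame's 8 x 135 mm end face that is farther from the empty bay (the rack's -y end); axes as the frame's
- low_frame_a: low glazed specimen frame, one of three in the stack: white slab, black strips down both ends, 8 mm thick, 150 mm long, 74 mm high, about 0.09 kg. Origin: centre of its underside; x across its thickness (away from the backrest), y along its length, z up its face. Starts leaning back about 12 degrees
- low_frame_b: low glazed specimen frame, one of three in the stack: white slab, black strips down both ends, 8 mm thick, 140 mm long, 68 mm high, about 0.09 kg. Origin: centre of its underside; x across its thickness (away from the backrest), y along its length, z up its face. Starts leaning back about 12 degrees
- low_frame_c: low glazed specimen frame, one of three in the stack: white slab, black strips down both ends, 8 mm thick, 146 mm long, 71 mm high, about 0.09 kg. Origin: centre of its underside; x across its thickness (away from the backrest), y along its length, z up its face. Starts leaning back about 12 degrees
- beaker: empty glass beaker, 72 mm across, 95 mm high, standing beyond the stack; bystander. Origin at the centre of its underside, z up
- amber_bottle: amber glass jar with black cap, 52 mm across, 105 mm high, standing past the bay's end; bystander. Origin at the centre of its underside, z up
- petri_dish: shallow glass dish, 90 mm across, 16 mm high; bystander. Origin at the centre of its underside, z up
There are look-alikes about, which are no part of the job. What is shaped like the low_frame_a but blue is not meant.

How it is judged (in metres and radians):
On the way:
1. the tall frame stands clear of the stack, all of it in the bay, still leaning back, with the low frames still leaning in place (y of tall_frame in the frame of rack above 0.075 m and x of tall_top in the frame of rack below 0.03 m and angle between tall_frame's own z axis and vertical below 0.8 rad and angle between each of low_frame_a, low_frame_b, low_frame_c's own z axis and vertical below 0.7 rad and distance of each of low_frame_a, low_frame_b, low_frame_c from where it was at the start of the episode below 0.04 m), for 0.2 s.
At the end, for the whole second after the job is handed in: The tall frame rests still, foot on the rack floor, leaning on the viewing slope (0.4 to 1.1 rad from upright, top over 75 mm beyond the backrest's foot, over 60 mm high), all in the bay (10 mm tolerance). The low frames still lean in the stack (under 0.7 rad, moved under 40 mm) (y of tall_frame in the frame of rack above 0.075 m and x of tall_top in the frame of rack above 0.075 m and z of tall_top in the frame of rack above 0.06 m and angle between tall_frame's own z axis and vertical between 0.4 and 1.1 rad and x of tall_frame in the frame of rack below 0.06 m and height (world z) of tall_frame below 0.03 m and linear speed of each of tall_frame, low_frame_a, low_frame_b, low_frame_c below 0.02 m/s and angle between each of low_frame_a, low_frame_b, low_frame_c's own z axis and vertical below 0.7 rad and distance of each of low_frame_a, low_frame_b, low_frame_c from where it was at the start of the episode below 0.04 m); the robot touches nothing.
It fails at once if the tall frame is lifted: its underside rises over 35 mm above the rack's floor (height (world z) of tall_frame above 0.043 m).
It fails at once if a low frame topples (more than 1 rad from upright) or is carried off (moved more than 80 mm) (angle between any of low_frame_a, low_frame_b, low_frame_c's own z axis and vertical above 1 rad or distance of any of low_frame_a, low_frame_b, low_frame_c from where it was at the start of the episode above 0.08 m).
It fails at once if a bystander (beaker, jar, dish) is pushed more than 25 mm or tipped over (distance of any of beaker, amber_bottle, petri_dish from where it was at the start of the episode above 0.025 m or angle between any of beaker, amber_bottle, petri_dish's own z axis and vertical above 0.5 rad).
It also fails if it takes over 53 s, if anything falls off the work surface, if the arm or the gripper's body presses on something with over 40 N, if the wrist force passes 120 N, or if a joint passes its speed limit or range.

## Working session

There is one attempt and no reset: what is moved stays moved. The work goes in short steps, Python scripts to look and compute and a tool call to move; the robot and the scene stay as the last step left them, time stands still between calls to the robot, and variables do not carry over. Pictures are saved under pics/ and viewed, at most 10 in all, crops included, and the job is handed in when it is done.

Besides the shell and the picture viewer there is one more tool, called after "Call:" as a command line: name --argument value ..., lists and objects as JSON in quotes. send_rows: Moves the arm, as the interface text tells. Its arguments: {"type":"object","properties":{"targets":{"type":"string"},"grip_force":{"type":"number"}},"required":["targets"]}

```bash
mkdir -p pics; ls; python3 - <<'E'
from workcell import env, eyes
import cv2,json
s=env.state();print(s)
for n in("side","top"):
    f=eyes.grab_frame(n);cv2.imwrite(f"pics/{n}0.png",f["image"]);print(n,{k:v for k,v in f.items() if k!="image"})
E
```

```text
pics
{'time_s': 0.0, 'qpos': array([-7.34525019e+01,  1.83510031e+01,  8.97058093e+01, -1.15743257e-03,
        7.20444771e+01, -1.14615253e+00]), 'qvel': array([ 0.075692  ,  0.03032159,  0.0355892 , -0.00413245,  0.05543106,
       -0.07791456]), 'effort': array([-8.19119577e-05, -4.12459230e+01, -2.31968307e+01,  7.26711075e-02,
        4.57304379e-02, -1.44236333e-04]), 'ee_pos': array([ 174.60648776, -547.31705263,  213.1307285 ]), 'ee_rot': array([-1.79898709e+02, -9.25863688e-04,  1.76940076e+01]), 'force': array([ 0.12957271, -0.99409908,  0.2285343 ]), 'torque': array([-0.00718188,  0.0153827 ,  0.05797343]), 'gripper_force': 0.0, 'gripper_width': 91.28097907430518}
side {'fovy': 43.339908145373, 'cx': 324.68276426804874, 'cy': 225.70669525174102, 'D': array([-0.02284473,  0.        ,  0.        ,  0.        ,  0.        ]), 'eye': array([  19.86870643, 1156.34367599, 1026.65614754]), 'attitude': array([  54.72769668,    0.78146415, -154.80436001])}
top {'fovy': 44.057999127881196, 'cx': 320.21339495368005, 'cy': 243.73697971508292, 'D': array([-0.05779858,  0.        ,  0.        ,  0.        ,  0.        ]), 'eye': array([ 464.27303409,   -3.30993067, 1442.34909554]), 'attitude': array([  4.66078132,   0.1691947 , -89.51491615])}
```

View pics/side0.png

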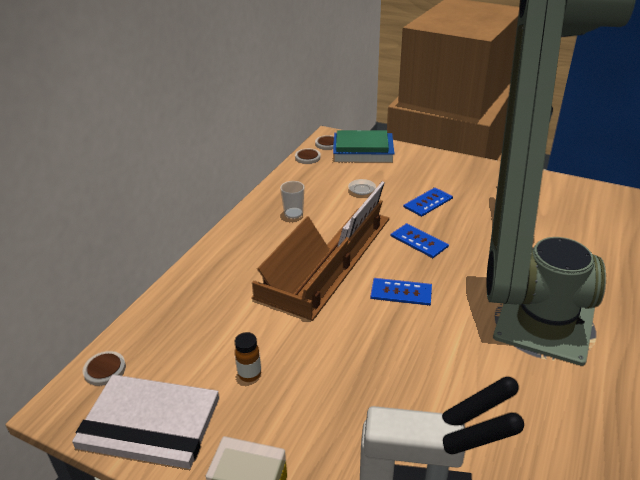

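View pics/top0.png

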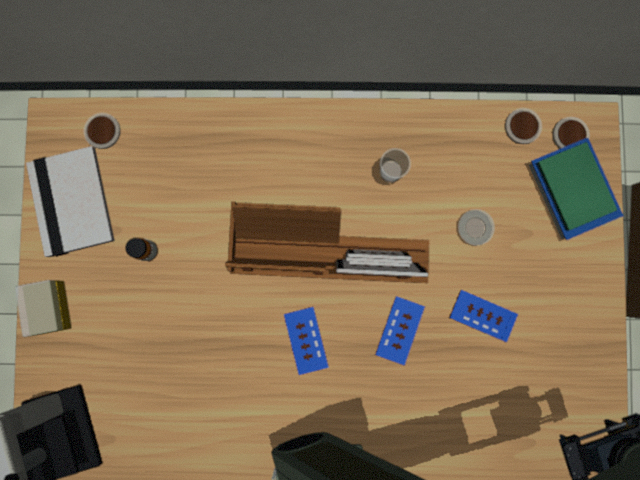

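The side view shows the rack in the middle, with the stack at its far end at about (360,210). In the top view the rack spans columns 228–430 and rows 203–283, with the stack at 337–428. I'll enlarge both.

```bash
python3 - <<'E'
import cv2
a=cv2.imread("pics/top0.png")[195:290,220:440]
b=cv2.imread("pics/side0.png")[175:320,245:400]
cv2.imwrite("pics/c1.png",cv2.resize(a,(770,332),interpolation=cv2.INTER_CUBIC)) #3.5x
cv2.imwrite("pics/c2.png",cv2.resize(b,(620,580),interpolation=cv2.INTER_CUBIC)) #4x
E
```

```text
(no output)
```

View pics/c1.png

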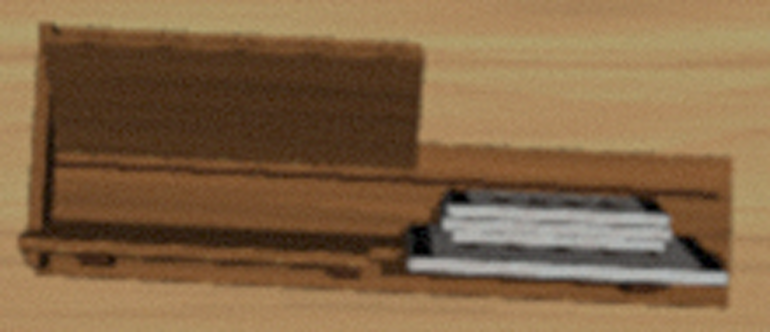

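View pics/c2.png

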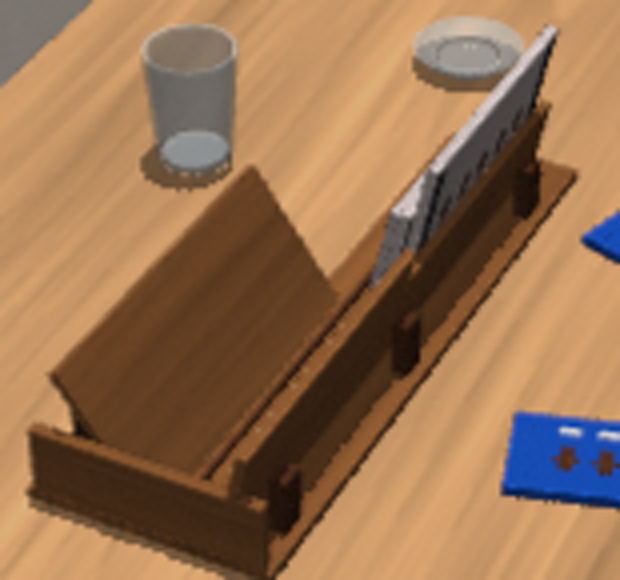

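The crops show the tall frame rearmost, against the backrest. In the top crop its white top edge runs from (408,264) to (727,278), and the three low frames stand in front of it. I'll fit the rack pose and locate the top edge of the frame.

```bash
cat >h.py <<'E'
import numpy as np,cv2
from scipy.spatial.transform import Rotation as R
from scipy.optimize import least_squares
C={"side":(43.339908,324.6828,225.7067,-0.02284473,[19.8687,1156.3437,1026.656],[54.72769668,0.78146415,-154.80436]),
"top":(44.057999,320.2134,243.737,-0.05779858,[464.273,-3.3099,1442.349],[4.66078132,.1691947,-89.51491615])}
def cam(n,f=None):
    if f: fo,cx,cy,D,e,a=f["fovy"],f["cx"],f["cy"],f["D"],f["eye"],f["attitude"]
    else: fo,cx,cy,k,e,a=C[n];D=[k,0,0,0,0]
    F=240/np.tan(np.radians(fo/2));K=np.array([[F,0,cx],[0,F,cy],[0,0,1.]])
    return K,np.array(D,float),np.array(e),R.from_euler("xyz",a,degrees=True).as_matrix()@np.diag([1,-1,-1.])
def proj(c,P):
    K,D,e,M=c;P=np.atleast_2d(P);p=(P-e)@M
    return cv2.projectPoints(p.reshape(-1,1,3),np.zeros(3),np.zeros(3),K,D)[0].reshape(-1,2)
def ray(c,uv):
    K,D,e,M=c;q=cv2.undistortPoints(np.array([[uv]],float),K,D)[0,0];return e,M@np.array([q[0],q[1],1])
def onz(c,uv,z):
    e,d=ray(c,uv);return e+d*(z-e[2])/d[2]
def tri(c1,u1,c2,u2):
    (a,d),(b,g)=ray(c1,u1),ray(c2,u2);d=d/np.linalg.norm(d);g=g/np.linalg.norm(g)
    s=np.linalg.lstsq(np.c_[d,-g],b-a,rcond=None)[0];p,q=a+s[0]*d,b+s[1]*g
    return (p+q)/2,np.linalg.norm(p-q)
E
python3 - <<'E'
from h import *
T=cam("top");S=cam("side")
t=lambda u,v:np.array([220+u/3.5,195+v/3.5]);s=lambda u,v:np.array([245+u/4,175+v/4])
pts=[(T,t(732,157),(65,-235,8)),(T,t(727,305),(-40,-235,8)),(T,t(422,45),(111,-15,102)),(T,t(415,167),(45,-15,8)),
(S,s(252,167),(111,-15,102)),(S,s(52,376),(111,235,102)),(S,s(270,578),(-40,245,0)),(S,s(577,175),(-40,-235,8)),(T,t(40,25),(111,245,95))]
def w(p,P): 
    return R.from_euler("z",p[2],degrees=True).apply(P)+[p[0],p[1],0]
def res(p): return np.concatenate([proj(c,w(p,P))[0]-u for c,u,P in pts])
r=least_squares(res,[480,0,0],loss="soft_l1");print(r.x,res(r.x).reshape(-1,2).round(1).tolist())
for a,b in((t(408,264),s(428,170)),(t(727,278),s(555,30))):
    P,g=tri(T,a,S,b);print(P,g,R.from_euler("z",-r.x[2],degrees=True).apply(P-[*r.x[:2],0]))
# bystanders
for u in((394,165),(476,228),(143,250)): print(onz(T,u,50))
E
```

```text
[540.10894717 -25.78476661  -2.67023398] [[0.3, -0.5], [-0.0, 0.4], [0.8, 2.5], [0.1, -0.1], [-0.2, -1.2], [-0.6, -1.5], [-1.4, 1.2], [-0.1, -1.5], [-3.3, 2.5]]
[513.45354845 -34.32721529 140.98020034] 3.36031605618168 [-26.22848525  -9.77498194 140.98020034]
[ 504.21465147 -236.00637313  137.30543109] 1.2242455734409754 [ -26.06162176 -211.66557628  137.30543109]
[ 767.57166543 -172.59334419   50.        ]
[ 618.16985747 -366.82028421   50.        ]
[559.41920655 421.18946867  50.        ]
```

Rack pose is about (540, -26), yaw -2.7°. The tall frame's top centre in rack axes is about (-25, -111, 140), with a measured length of 202 mm, both as expected. Next I work out the pre-grasp pose.

```bash
cat >>h.py <<'E'
RP=np.array([540.1,-25.8,0]);RR=R.from_euler("z",-2.67,degrees=True).as_matrix()
s12,c12=np.sin(np.radians(12)),np.cos(np.radians(12))
def tool(tilt):  # tool axes in rack: x=+y, z down tilted away from robot by tilt
    a=np.radians(tilt);s,c=np.sin(a),np.cos(a)
    return RR@np.array([[0,c,s],[1,0,0],[0,s,-c]])
def delta(st,P,tilt):
    """shift (m) and rotvec (deg) from measured pose to rack point P / tilt"""
    M=R.from_euler("xyz",st["ee_rot"],degrees=True).as_matrix();W=RR@np.array(P,float)+RP
    return (M.T@(W-st["ee_pos"])/1e3).round(4),R.from_matrix(M.T@tool(tilt)).as_rotvec(degrees=True).round(2),W.round(1)
def rackpos(st): return (RR.T@(np.array(st["ee_pos"])-RP)).round(1)
def top(h): # frame-axis point h mm up the face, leaning on the backrest
    return np.array([3.9-h*s12,-111,8.8+h*c12])
E
python3 - <<'E'
from h import *
from workcell import env
st=env.state();print(delta(st,top(195),12))
E
```

```text
(array([ 0.4337, -0.2945,  0.0142]), array([-10.56,   7.24, -69.38]), array([ 498.3, -135. ,  199.5]))
```

Call:
send_rows --targets "0.434 -0.294 0.014 -10.56 7.24 -69.38 60;0.434 -0.294 0.014 -10.56 7.24 -69.38 60;0.434 -0.294 0.014 -10.56 7.24 -69.38 60;0.434 -0.294 0.014 -10.56 7.24 -69.38 60;0.434 -0.294 0.014 -10.56 7.24 -69.38 60;0.434 -0.294 0.014 -10.56 7.24 -69.38 60;0.434 -0.294 0.014 -10.56 7.24 -69.38 60;0.434 -0.294 0.014 -10.56 7.24 -69.38 60;0.434 -0.294 0.014 -10.56 7.24 -69.38 60;0.434 -0.294 0.014 -10.56 7.24 -69.38 60;0.434 -0.294 0.014 -10.56 7.24 -69.38 60;0.434 -0.294 0.014 -10.56 7.24 -69.38 60"

```text
time_s: 1.1
ee_pos: [484.1, -153.2, 200.4]
ee_rot: [168.0, 0.1, 87.3]
force: [0.5, -1.0, -0.1]
gripper_width: 54.7
gripper_force: 0.0
```

```bash
python3 - <<'E'
from h import *
from workcell import env,eyes
st=env.state();print(st["time_s"],rackpos(st),st["gripper_width"],delta(st,top(195),12),delta(st,top(107),12))
f=eyes.grab_frame("wrist");cv2.imwrite("pics/w1.png",f["image"])
c=cam("w",f);print(f["eye"],f["attitude"])
for y in(-211,-111,-11):
  for x in (-4,4):
    print(y,x,proj(c,RR@[4-135*s12+x*c12,y,8.8+135*c12+x*s12]+RP).round(0))
E
```

```text
1.1 [ -50.  -129.9  200.4] 54.703691762281295 (array([0.0189, 0.0128, 0.0036]), array([ 0.02,  0.09, -0.  ]), array([ 498.3, -135. ,  199.5])) (array([0.019 , 0.0128, 0.0916]), array([ 0.02,  0.09, -0.  ]), array([ 516.6, -135.8,  113.5]))
[452.72560129 -77.60319006 368.3106735 ] [-15.33056137 -12.07694132  -2.65722746]
-211 -4 [[333. 360.]]
-211 4 [[344. 360.]]
-111 -4 [[334. 225.]]
-111 4 [[347. 225.]]
-11 -4 [[335.  59.]]
-11 4 [[349.  59.]]
```

View pics/w1.png

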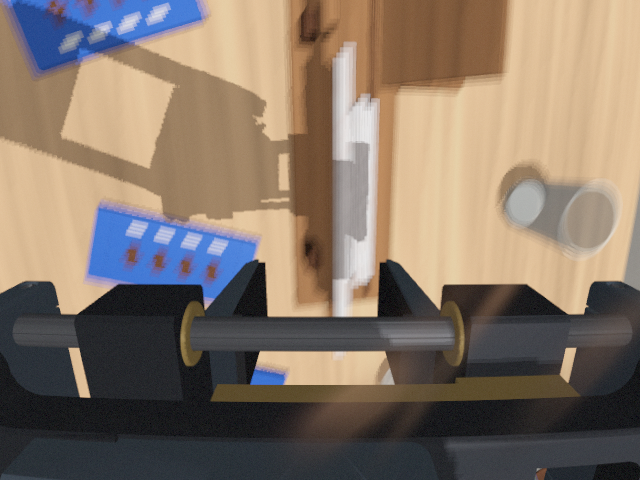

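The wrist view shows the frame's top edge from (344,43) to (341,356), within about 2 mm of the prediction across the frame. I'll finish the lateral move first, since the last row had not got there.

Call:
send_rows --targets "0.019 0.0128 0.003 0 0 0 60;0.019 0.0128 0.003 0 0 0 60;0.019 0.0128 0.003 0 0 0 60;0.019 0.0128 0.003 0 0 0 60"

```text
time_s: 1.48
ee_pos: [497.1, -137.1, 199.9]
ee_rot: [168.0, 0.1, 87.3]
force: [-0.7, -1.1, -0.2]
gripper_width: 54.7
gripper_force: 0.0
```

```bash
python3 - <<'E'
from h import *
from workcell import env,eyes
st=env.state();print(st["time_s"],rackpos(st),delta(st,top(107),12))
E
```

```text
1.4833 [ -37.7 -113.2  199.9] (array([0.0023, 0.001 , 0.0886]), array([-0.03,  0.09,  0.02]), array([ 516.6, -135.8,  113.5]))
```

Call:
send_rows --targets "0.001 0.001 0.02 0 0 0 60;0.001 0.001 0.04 0 0 0 60;0.001 0.001 0.06 0 0 0 60;0.001 0.001 0.075 0 0 0 60;0.001 0.001 0.088 0 0 0 60;0.001 0.001 0.088 0 0 0 60;0.001 0.001 0.088 0 0 0 60"

```text
time_s: 2.07
ee_pos: [516.2, -137.7, 114.1]
ee_rot: [168.1, 0.1, 87.2]
force: [0.2, 0.1, 0.5]
gripper_width: 54.9
gripper_force: 0.0
```

```bash
python3 - <<'E'
from h import *
from workcell import env,eyes
st=env.state();print(st["time_s"],rackpos(st),delta(st,top(107),12),st["force"])
f=eyes.grab_frame("wrist");cv2.imwrite("pics/w2.png",f["image"])
E
```

```text
2.0667 [ -18.6 -112.9  114.1] (array([0.0019, 0.0002, 0.0006]), array([-0.06,  0.09, -0.08]), array([ 516.6, -135.8,  113.5])) [0.20598863 0.05103643 0.49866938]
```

View pics/w2.png

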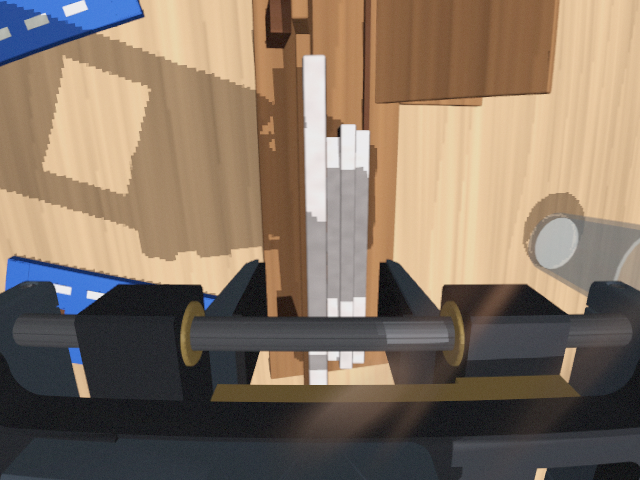

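The frame's top is at column ~316 and the midpoint between the fingers is ~322, so I shift about 2 mm towards the robot and close gently.

Call:
send_rows --targets "0 -0.002 0 0 0 0 60;0 -0.002 0 0 0 0 0;0 -0.002 0 0 0 0 0;0 -0.002 0 0 0 0 0;0 -0.002 0 0 0 0 0;0 -0.002 0 0 0 0 0;0 -0.002 0 0 0 0 0;0 -0.002 0 0 0 0 0" --grip_force 12

```text
time_s: 2.78
ee_pos: [515.2, -136.5, 114.0]
ee_rot: [168.0, 0.1, 87.3]
force: [0.1, 0.1, 0.4]
gripper_width: 10.9
gripper_force: 0.0
```

Call:
send_rows --targets "0 0 0 0 0 0 0;0 0 0 0 0 0 0;0 0 0 0 0 0 0;0.004 0 0 0 0 0 0;0.008 0 0 0 0 0 0;0.012 0 0 0 0 0 0;0.016 0 0 0 0 0 0;0.02 0 0 0 0 0 0"

```text
time_s: 3.45
ee_pos: [516.1, -116.1, 114.0]
ee_rot: [168.0, 0.1, 87.3]
force: [-1.0, -1.8, 0.0]
gripper_width: 7.8
gripper_force: 12.0
```

Call:
send_rows --targets "0.006 0 0 0 0 0 0;0.012 0 0 0 0 0 0;0.018 0 0 0 0 0 0;0.024 0 0 0 0 0 0;0.03 0 0 0 0 0 0;0.036 0 0 0 0 0 0;0.042 0 0 0 0 0 0;0.048 0 0 0 0 0 0;0.054 0 0 0 0 0 0;0.06 0 0 0 0 0 0;0.066 0 0 0 0 0 0;0.072 0 0 0 0 0 0"

```text
time_s: 4.45
ee_pos: [519.5, -44.1, 114.0]
ee_rot: [168.0, 0.1, 87.3]
force: [-0.4, -1.6, 1.3]
gripper_width: 7.8
gripper_force: 12.0
```

```bash
python3 - <<'E'
from h import *
from workcell import env,eyes
st=env.state();print(st["time_s"],rackpos(st),st["force"])
a=cv2.resize(eyes.grab_frame("wrist")["image"][0:400,150:450],(450,600));b=cv2.resize(eyes.grab_frame("side")["image"][175:320,275:360],(350,597))
o=np.zeros((600,800,3),np.uint8);o[:,:450]=a;o[:597,450:]=b;cv2.imwrite("pics/w3.png",o)
E
```

```text
4.45 [-19.7 -19.3 114. ] [-0.37361892 -1.57269774  1.28561971]
```

View pics/w3.png

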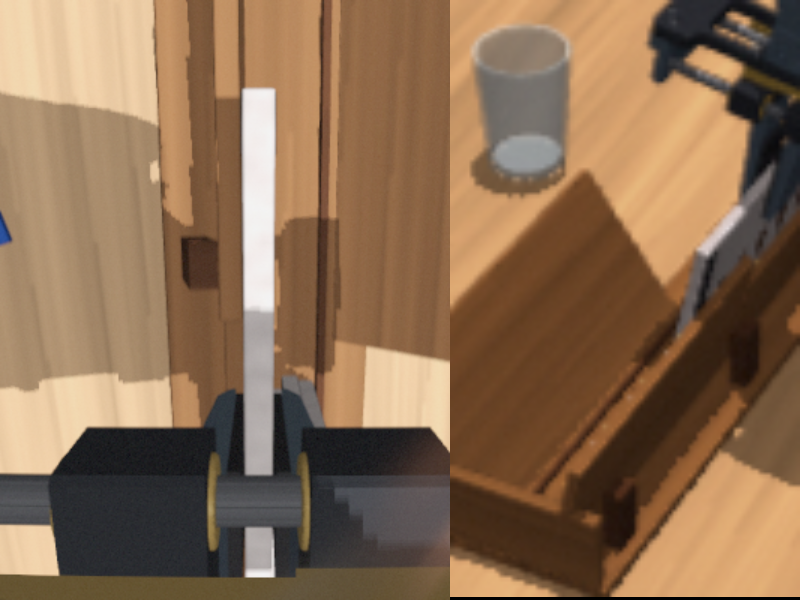

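The frame slides in contact with the floor, and no low frame has come along. Its leading end is at about y = +80. I continue for about 122 mm.

Call:
send_rows --targets "0.006 0 0 0 0 0 0;0.012 0 0 0 0 0 0;0.018 0 0 0 0 0 0;0.024 0 0 0 0 0 0;0.03 0 0 0 0 0 0;0.036 0 0 0 0 0 0;0.042 0 0 0 0 0 0;0.048 0 0 0 0 0 0;0.054 0 0 0 0 0 0;0.06 0 0 0 0 0 0;0.066 0 0 0 0 0 0;0.072 0 0 0 0 0 0"

```text
time_s: 5.55
ee_pos: [523.0, 27.8, 113.9]
ee_rot: [167.9, 0.1, 87.3]
force: [-0.1, -3.2, 3.5]
gripper_width: 8.0
gripper_force: 12.0
```

Call:
send_rows --targets "0.006 0 0 0 0 0 0;0.012 0 0 0 0 0 0;0.018 0 0 0 0 0 0;0.024 0 0 0 0 0 0;0.03 0 0 0 0 0 0;0.036 0 0 0 0 0 0;0.042 0 0 0 0 0 0;0.047 0 0 0 0 0 0;0.051 0 0 0 0 0 0;0.051 0 0 0 0 0 0;0.051 0 0 0 0 0 0"

```text
time_s: 6.47
ee_pos: [525.5, 79.2, 113.9]
ee_rot: [167.9, 0.0, 87.3]
force: [-0.8, 1.6, 5.3]
gripper_width: 7.7
gripper_force: 12.0
```

```bash
python3 - <<'E'
from h import *
from workcell import env,eyes
st=env.state();print(st["time_s"],rackpos(st),st["force"])
a=eyes.grab_frame("top")["image"][195:290,220:440];b=eyes.grab_frame("side")["image"][175:275,260:400]
o=np.zeros((600,560,3),np.uint8);o[:242]=cv2.resize(a,(560,242));o[242:]=cv2.resize(b,(501,358)) if 0 else cv2.copyMakeBorder(cv2.resize(b,(501,358)),0,0,0,59,0);cv2.imwrite("pics/w4.png",o)
E
```

```text
6.4667 [-19.5 104.2 113.9] [-0.77508482  1.57045848  5.30741796]
```

View pics/w4.png

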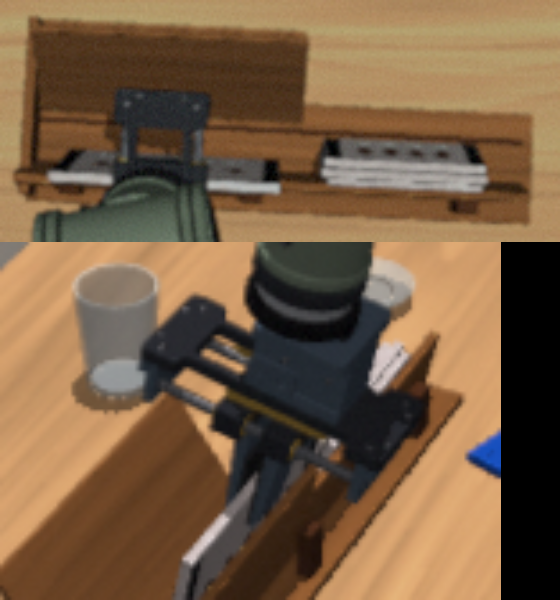

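The frame stands wholly in the bay (columns 50–280, slope edge at 307), and the low frames have sunk back onto the backrest, still leaning. I release it and rise along the face of the frame.

Call:
send_rows --targets "0 0 0 0 0 0 50;0 0 0 0 0 0 50;0 0 0 0 0 0 50;0 0 0 0 0 0 50;0 0 0 0 0 0 50;0 0 -0.02 0 0 0 50;0 0 -0.04 0 0 0 50;0 0 -0.06 0 0 0 50;0 0 -0.06 0 0 0 50;0 0 -0.06 0 0 0 0;0 0 -0.06 0 0 0 0;0 0 -0.06 0 0 0 0"

```text
time_s: 7.57
ee_pos: [512.0, 78.7, 171.1]
ee_rot: [168.1, 0.1, 87.3]
force: [0.4, 0.6, 0.6]
gripper_width: 28.5
gripper_force: 0.0
```

```bash
python3 - <<'E'
from h import *
from workcell import env,eyes
st=env.state();print(st["time_s"],rackpos(st),st["gripper_width"])
for P in((-62,106,172),(-55,106,122),(-40,106,122),(40,106,122)):print(P,delta(st,P,12))
cv2.imwrite("pics/w5.png",eyes.grab_frame("wrist")["image"])
E
```

```text
7.5667 [-32.9 103.1 171.1] 28.454090097285864
(-62, 106, 172) (array([ 0.0029, -0.0283, -0.0069]), array([-0.1 ,  0.11,  0.02]), array([483.1,  83. , 172. ]))
(-55, 106, 122) (array([ 0.003 , -0.0317,  0.0435]), array([-0.1 ,  0.11,  0.02]), array([490.1,  82.6, 122. ]))
(-40, 106, 122) (array([ 0.003 , -0.017 ,  0.0466]), array([-0.1 ,  0.11,  0.02]), array([505.1,  81.9, 122. ]))
(40, 106, 122) (array([0.003 , 0.0612, 0.0631]), array([-0.1 ,  0.11,  0.02]), array([585. ,  78.2, 122. ]))
```

View pics/w5.png

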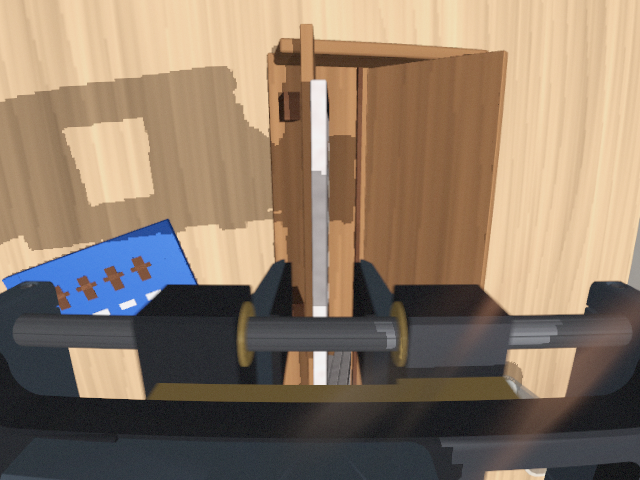

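The frame leans on the backrest in the bay, its top edge at column ~319. Next I move behind it, close the fingers and lower them to about z 122.

Call:
send_rows --targets "0.003 -0.016 -0.007 0 0 0 0;0.003 -0.032 -0.007 0 0 0 0;0.003 -0.036 -0.007 0 0 0 0;0.003 -0.036 -0.007 0 0 0 0;0.003 -0.036 -0.007 0 0 0 0;0.003 -0.036 0.01 0 0 0 0;0.003 -0.036 0.028 0 0 0 0;0.003 -0.034 0.042 0 0 0 0;0.003 -0.034 0.042 0 0 0 0;0.003 -0.034 0.042 0 0 0 0"

```text
time_s: 8.45
ee_pos: [488.9, 82.8, 123.7]
ee_rot: [168.0, 0.1, 87.3]
force: [-0.0, 0.4, 0.9]
gripper_width: 0.5
gripper_force: 0.0
```

```bash
python3 - <<'E'
from h import *
from workcell import env,eyes
st=env.state();print(st["time_s"],rackpos(st),st["gripper_width"],st["force"])
for P in((-20,106,122),(20,106,122),(40,106,122)):print(P,delta(st,P,12))
E
```

```text
8.45 [-56.2 106.1 123.7] 0.4756904256077296 [-0.0161822   0.39270317  0.90658521]
(-20, 106, 122) (array([-0.0001,  0.035 ,  0.0092]), array([-0.03,  0.1 ,  0.  ]), array([525.1,  81. , 122. ]))
(20, 106, 122) (array([-0.0001,  0.0742,  0.0175]), array([-0.03,  0.1 ,  0.  ]), array([565. ,  79.2, 122. ]))
(40, 106, 122) (array([-0.0001,  0.0937,  0.0216]), array([-0.03,  0.1 ,  0.  ]), array([585. ,  78.2, 122. ]))
```

Call:
send_rows --targets "0 0.006 0.001 0 0 0 0;0 0.012 0.002 0 0 0 0;0 0.018 0.004 0 0 0 0;0 0.023 0.005 0 0 0 0;0 0.028 0.006 0 0 0 0;0 0.033 0.007 0 0 0 0;0 0.038 0.008 0 0 0 0;0 0.043 0.009 0 0 0 0;0 0.048 0.01 0 0 0 0;0 0.053 0.011 0 0 0 0"

```text
time_s: 9.28
ee_pos: [542.9, 80.4, 124.5]
ee_rot: [168.0, 0.1, 87.3]
force: [0.2, -0.2, 0.3]
gripper_width: 0.4
gripper_force: 0.0
```

Call:
send_rows --targets "0 0.005 0.001 0 0 0 0;0 0.01 0.002 0 0 0 0;0 0.015 0.003 0 0 0 0;0 0.02 0.004 0 0 0 0;0 0.025 0.005 0 0 0 0;0 0.03 0.006 0 0 0 0;0 0.035 0.007 0 0 0 0;0 0.04 0.008 0 0 0 0;0 0.04 0.008 0 0 0 0"

```text
time_s: 10.03
ee_pos: [584.4, 78.5, 125.1]
ee_rot: [167.9, 0.1, 87.3]
force: [-0.1, 0.5, 0.4]
gripper_width: 0.5
gripper_force: 0.0
```

Call:
send_rows --targets "0 -0.01 -0.02 0 0 0 0;0 -0.02 -0.05 0 0 0 0;0 -0.03 -0.09 0 0 0 0;0 -0.06 -0.13 0 0 0 0;0 -0.1 -0.16 0 0 0 0;0 -0.14 -0.18 0 0 0 0;0 -0.16 -0.2 0 0 0 0;0 -0.16 -0.2 0 0 0 0;0 -0.16 -0.2 0 0 0 0"

```text
time_s: 10.78
ee_pos: [384.1, 88.2, 289.1]
ee_rot: [167.7, 0.0, 87.4]
force: [-0.3, -0.2, 0.6]
gripper_width: 0.6
gripper_force: 0.0
```

```bash
python3 - <<'E'
from h import *
from workcell import env,eyes
st=env.state();print(st["time_s"],rackpos(st),st["force"])
a=eyes.grab_frame("top")["image"][195:290,220:440];b=eyes.grab_frame("side")["image"][175:320,245:400]
o=np.zeros((600,560,3),np.uint8);o[:242]=cv2.resize(a,(560,242));o[242:,:383]=cv2.resize(b,(383,358));cv2.imwrite("pics/w6.png",o)
E
```

```text
10.7833 [-161.1  106.6  289.1] [-0.25256844 -0.19325317  0.59418544]
```

View pics/w6.png

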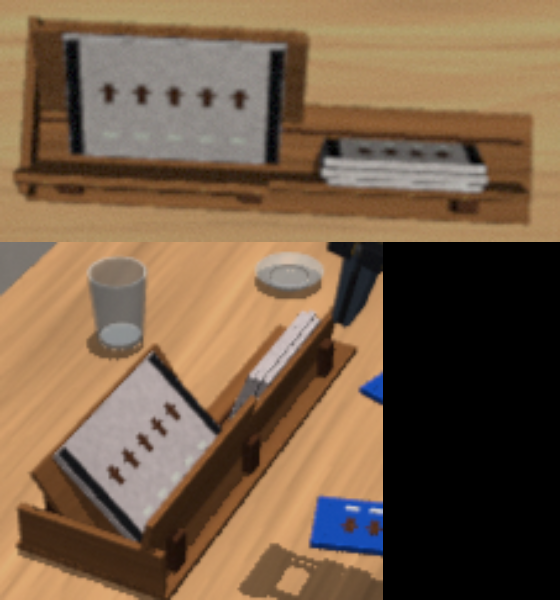

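The tall frame rests on the viewing slope, wholly in the bay (columns 65–287). The low frames still lean in place and the arm is clear, so I hand the job in.

```bash
python3 -c "
from workcell import env
print(env.job_done())"
```

```text
the job is handed in; nothing more can be done
None
```

The tall frame was slid into the bay along the rack floor and tipped onto the viewing slope. The low frames and glassware look undisturbed in the last pictures, and the job is handed in; the hand-in call returned no verdict.

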